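# Get the tape roll out from behind the bottles

### The job

The roll of yellow tape on the white rack is hemmed in by three bottles: first clear all three bottles onto the dark grey side mat, then take the tape and drop it over the spindle of the tape stand while they wait there, and finally put the bottles back on the rack, each in the middle of the pad of its own colour. Keep the bottles upright all the time and do not push the opened handset.

Things in the scene. Friction and masses are not known exactly. Their poses are not given: they have to be found in the camera images.
- blue_mid (a point): squeeze bottle, pale with a blue band and a blue conical nozzle on top; upright, 85 mm tall, round body 40 mm across up to at least 54 mm high, about 120 g. This point is on its axis half-way up (42.5 mm above its underside); z points up. It starts standing on one of the three pads, not necessarily the one of its own colour
- red_mid (a point): pump dispenser, pale with a red band and a flat round red press top (34 mm across, from 67 mm up); upright, 80 mm tall, round body 42 mm across up to at least 54 mm high, about 120 g. This point is on its axis half-way up (40 mm above its underside); z points up. It starts standing on one of the three pads, not necessarily the one of its own colour
- green_mid (a point): jar, pale with a green band and a green flat screw lid as wide as the jar; upright, 78 mm tall, round body 44 mm across up to at least 54 mm high, about 120 g. This point is on its axis half-way up (39 mm above its underside); z points up. It starts standing on one of the three pads, not necessarily the one of its own colour
- tape_mid (a point): roll of yellow tape lying flat on the rack, a ring 54 mm outside, 35 mm inside, 24 mm high, about 50 g. This point is on its axis half-way up (12 mm above its underside); z points up. The rack is a fixed white slab on the bench, 150 x 200 mm, 10 mm thick, with a 6 mm thick lip along its far long edge, 18 mm above the bench
- pad_blue: blue round pad, 56 mm across, 3 mm thick, fixed on the rack. Origin: centre of its underside, 10 mm above the bench; a bottle on it stands 13 mm above the bench. One pad lies 60 mm in front of the tape (towards the robot), one 62 mm to each side of it; which colour is where changes. Its x and y run along the rack's edges, x away from the robot
- pad_red: red round pad, 56 mm across, 3 mm thick, fixed on the rack. Origin: centre of its underside, 10 mm above the bench; a bottle on it stands 13 mm above the bench. One pad lies 60 mm in front of the tape (towards the robot), one 62 mm to each side of it; which colour is where changes. Its x and y run along the rack's edges, x away from the robot
- pad_green: green round pad, 56 mm across, 3 mm thick, fixed on the rack. Origin: centre of its underside, 10 mm above the bench; a bottle on it stands 13 mm above the bench. One pad lies 60 mm in front of the tape (towards the robot), one 62 mm to each side of it; which colour is where changes. Its x and y run along the rack's edges, x away from the robot
- side_mat: dark grey rectangular mat, fixed flat on the bench, 110 mm along its x, 240 mm along its y, 3 mm thick. Origin at the centre of its underside on the bench
- stand: tape stand, fixed: a dark steel disc 68 mm across and 8 mm thick with an upright bare metal spindle in its middle, 13 mm across, tip tapered to 6 mm, its tip 38 mm above the bench. Origin at the centre of its underside on the bench. The roll goes over the spindle to lie flat on the disc
- device_mid (a point): opened handset, a flat silver frame with dark insides, 85 x 165 x 11 mm, lying loose beyond the work; this point is at its centre. To be left alone

How it is judged:
By the outcome, as a careful person would: the job done as asked, in the order asked, and still so for the second after the job is handed in, with the robot touching nothing.
It also fails if it takes over 136 s, if anything falls off the work surface, if the arm or the gripper's body presses on something with over 40 N, if the wrist force passes 120 N, or if a joint passes its speed limit or range.

### The arm

A 7-joint arm with a two-finger parallel gripper is mounted at the origin on the work surface. World frame = base frame: x ahead of the robot, y to its left, z up, the work surface at z = 0. Lengths are in m, angles in rad, forces in N, time in s.
With the tool pointing down it reaches from about 0.4 to 0.925 m from the base axis. Payload 5.6 kg.
Tool frame: the origin (TCP) lies midway between the tips of the shut fingers; the grasp point (between the pads) lies 19 mm behind it (ctrl.tcp_to_grasp is the distance from the TCP to the grasp point, in m); z points along the fingers, x is the direction in which the jaws open and shut, and the axes are right-handed (so a half turn about z gives the same grasp; the last joint's range is limited). The gripper opens to 85 mm and grips with 20 to 120 N. Pads are 22 mm wide; open, the fingers measure 114 mm over their backs; the gripper's body (76 mm by 85 mm) begins 54 mm behind the grasp point. The pads swing forward as they close: fully open they stand 13 mm farther back than shut.
Start: joints at [-1.216, 0.468, -0.012, 1.603, 0.006, 1.071, -0.056], TCP at [0.252, 0.599, 0.231] pointing down, gripper open.
Joint ranges: [-2.53, 2.53], [-0.31, 2.02], [-1.57, 1.55], [0.28, 2.44], [-1.29, 4.43], [0.15, 1.84], [-2.92, 2.92]. Speed limits (rad/s): [2.57, 2.57, 3.14, 3.14, 3.14, 3.14, 3.14].

### API

Orientations are given as a rotation vector (axis times angle).
In Python, from bench import ctrl gives the robot as it stands. The module is installed in compiled form; this text tells all that it offers. Calls block until the motion is done:
- ctrl.goto(position, orientation): joint-space move of the TCP to a pose.
- ctrl.movel(position, frame=None, vel=0.15, guard=None): straight line of the TCP; frame=None keeps the orientation; vel is the mean speed in m/s. With guard (N) it stops when the force on the tool has changed by that much, and returns True; else False.
- ctrl.movej(angles): joint-space move.
- ctrl.set_gripper(opening, effort=None): finger opening in m; effort is the grip in N (None keeps the last); returns when the fingers have stopped.
- ctrl.sleep(seconds).
- ctrl.ik(position, orientation): joint angles nearest the present ones, or None.
- ctrl.state(): the state.
- ctrl.snapshot(name): name is "scene" or "side" or "wrist"; returns the picture (400x640x3 uint8, blue, green, red); there is no depth.
- ctrl.camera_model(name): a dict with "fov_y" (degrees; the focal length in pixels is half the picture's height over the tangent of half this angle, whatever the lens; pixels are square), "cx", "cy" (the principal point, pixels), "dist" ([k1, k2, p1, p2, k3] as OpenCV has them; the pictures are not rectified), "rvec" (rotation vector, rad) and "tvec" (3), from world to camera coordinates, as OpenCV has them. Camera axes: x right, y down, z forward; pixel columns grow to the right and rows downward; lengths in m; the calibration is good to about 2 mm. A picture is of the moment at which its call begins: read the wrist's pose just before it. camera_model takes no time and is no camera call; for the wrist camera it gives the pose at the moment of the call.
A pose or a line that the arm cannot do raises ctrl.PlanningError and nothing moves.
- ctrl.hand_in(): hands the job in, once; it reports no verdict.
The state is a dict: "t": time; "qpos": joint angles; "qvel": joint speeds; "joint_efforts": joint torques, N m; "eef_pos": TCP position; "ee_rot": TCP orientation; "force": force on the tool from outside, world axes, zero at the start; "ft_torque": the same for the moment, N m; "finger_gap": finger opening in m.
Only numpy, scipy, OpenCV 4.12 (cv2) and the standard library are available. Lean on these libraries where they do the work, as an engineer would, in place of code of your own. Each camera call takes 0.05 s, during which the arm holds its last target.

## Working session

There is one attempt and no reset: what is moved stays moved. The work goes in short steps, each a Python script; the robot and the scene stay as the last script left them, time stands still between calls to the robot, and variables do not carry over. Pictures are saved under pics/ and viewed, and the job is handed in when it is done.

```bash
mkdir -p pics; ls
python3 - <<'E'
from bench import ctrl
import cv2
for n in ["scene","side","wrist"]:
    m=ctrl.camera_model(n); print(n,m)
    cv2.imwrite(f"pics/{n}0.png",ctrl.snapshot(n))
s=ctrl.state(); print(s)
E
```

```text
pics
scene {'fov_y': 43.96103505212105, 'cx': 313.34008436184416, 'cy': 188.0375959839742, 'dist': array([-0.1086988,  0.       ,  0.       ,  0.       ,  0.       ]), 'rvec': array([ 2.12555728,  1.60284048, -0.44341787]), 'tvec': array([-0.16127807, -0.49607422,  1.38254033])}
side {'fov_y': 48.14106210906922, 'cx': 316.3969809937436, 'cy': 201.1488229575776, 'dist': array([-0.07547614,  0.        ,  0.        ,  0.        ,  0.        ]), 'rvec': array([ 2.16835946, -0.68899356,  0.31302665]), 'tvec': array([-0.51850607,  0.28535037,  0.89669246])}
wrist {'fov_y': 62.85924407130343, 'cx': 319.7880242989988, 'cy': 197.96114932279568, 'dist': array([-0.03508531,  0.        ,  0.        ,  0.        ,  0.        ]), 'rvec': array([-2.37668112, -1.57929775, -0.2613926 ]), 'tvec': array([-0.64793433, -0.04307031,  0.38060244])}
{'t': 0.15, 'qpos': array([-1.21601316,  0.46819867, -0.01160538,  1.60341949,  0.00599394,
        1.07142573, -0.05631306]), 'qvel': array([-3.24816937e-04, -3.27555700e-03, -2.32084789e-04, -2.96995755e-03,
        2.11189453e-05, -2.37596522e-03, -2.31998583e-04]), 'joint_efforts': array([ 2.96964554e-04, -5.32793570e+01,  2.12536199e-02, -2.51553279e+01,
        1.13733258e-02,  5.51471821e-03, -3.63379673e-07]), 'eef_pos': array([0.25167795, 0.59881853, 0.23053866]), 'ee_rot': array([ 2.61591415e+00,  1.73814717e+00, -1.76113462e-03]), 'force': array([-0.15362221, -0.37291115,  0.16811743]), 'ft_torque': array([-0.00498812,  0.00030383,  0.0415382 ]), 'finger_gap': 0.08539276648662303}
```

View pics/scene0.png

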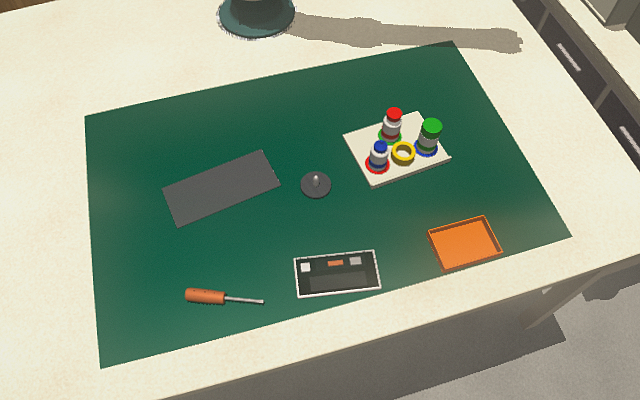

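View pics/side0.png

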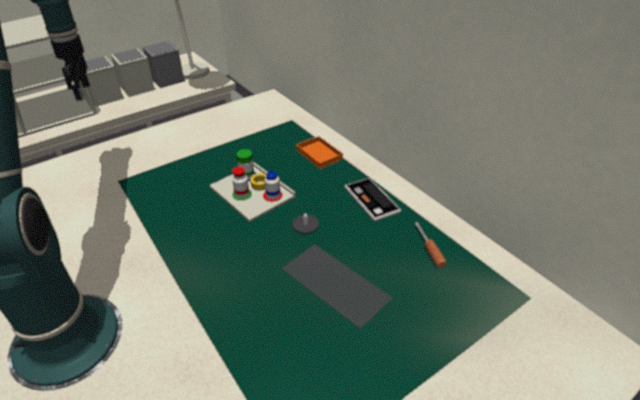

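View pics/wrist0.png

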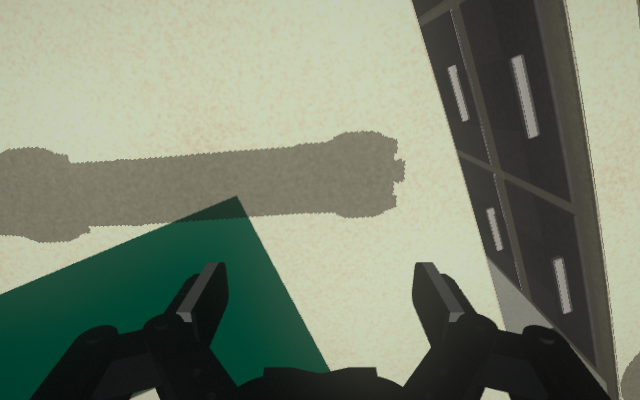

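The scene view shows the rack at about (397,148), with red on the green pad, blue on the red pad and green on the blue pad. The mat is at (221,187), the stand at (316,184) and the handset at (338,273). I'll get coarse positions first, then take wrist views.

```bash
cat > h.py <<'E'
import numpy as np, cv2
from bench import ctrl
from scipy.spatial.transform import Rotation as R
def ray(m,px):
    f=200/np.tan(np.radians(m['fov_y']/2)); K=np.array([[f,0,m['cx']],[0,f,m['cy']],[0,0,1.]])
    u=cv2.undistortPoints(np.array(px,float).reshape(-1,1,2),K,np.array(m['dist'],float)).reshape(-1,2)
    Rm=cv2.Rodrigues(np.array(m['rvec'],float))[0]
    d=np.c_[u,np.ones(len(u))]@Rm; o=-Rm.T@np.array(m['tvec']).ravel()
    return o,d
def onplane(m,px,z):
    o,d=ray(m,px); return (o+d*((z-o[2])/d[:,2])[:,None])[:,:2]
def proj(m,P):
    f=200/np.tan(np.radians(m['fov_y']/2)); K=np.array([[f,0,m['cx']],[0,f,m['cy']],[0,0,1.]])
    return cv2.projectPoints(np.array(P,float).reshape(-1,1,3),np.array(m['rvec'],float),np.array(m['tvec'],float),K,np.array(m['dist'],float))[0].reshape(-1,2)
def down(yaw):  # tool z down, tool x at angle yaw in world xy
    c,s=np.cos(yaw),np.sin(yaw)
    return R.from_matrix(np.array([[c,s,0],[s,-c,0],[0,0,-1.]])).as_rotvec()
def snap(n,name):
    m=ctrl.camera_model(n); im=ctrl.snapshot(n); cv2.imwrite(f'pics/{name}.png',im); return m,im
E
python3 - <<'E'
from h import *
m=ctrl.camera_model('scene')
print('mat',onplane(m,[[163,190],[264,151],[280,185],[178,226]],.003))
print('stand',onplane(m,[[316,185]],.008),'rackcorners',onplane(m,[[344,134],[417,112],[451,157],[373,187]],.01))
print('bottletops r,b,g',onplane(m,[[394,113]],.093),onplane(m,[[380,146]],.09),onplane(m,[[432,126]],.09),'tape',onplane(m,[[403,151]],.03))
print('dev',onplane(m,[[294,255],[374,251],[381,290],[300,297]],.01))
s=ctrl.state(); print(R.from_rotvec(s['ee_rot']).as_matrix().round(3))
w=ctrl.camera_model('wrist'); Rm=cv2.Rodrigues(w['rvec'])[0]; print('cam',-Rm.T@w['tvec'],Rm.round(3))
E
```

```text
mat [[ 0.52044108 -0.32378136]
 [ 0.47925721 -0.08740413]
 [ 0.5777275  -0.07446929]
 [ 0.61736169 -0.30419755]]
stand [[6.02070126e-01 9.63057263e-05]] rackcorners [[0.48737943 0.10105139]
 [0.4708903  0.29130611]
 [0.61478854 0.31544908]
 [0.64173238 0.1169876 ]]
bottletops r,b,g [[0.52160272 0.19926302]] [[0.59522962 0.13985364]] [[0.57510526 0.26712259]] tape [[0.58232509 0.20703459]]
dev [[ 0.74907339 -0.08845538]
 [ 0.78478042  0.06811348]
 [ 0.86613504  0.053596  ]
 [ 0.8364727  -0.10003065]]
[[ 0.387  0.922 -0.   ]
 [ 0.922 -0.387 -0.001]
 [-0.001  0.    -1.   ]]
cam [0.17507423 0.63004668 0.37293155] [[ 0.388  0.922 -0.002]
 [ 0.872 -0.366  0.325]
 [ 0.299 -0.127 -0.946]]
```

Run:
```python
from h import *
import pickle
D={}
for k,p in [('rackA',[.52,.2,.36]),('rackB',[.60,.2,.36]),('mat',[.52,-.15,.42])]:
    ctrl.goto(p,down(np.pi/2)); ctrl.sleep(.2); D[k]=snap('wrist',k); print(k,ctrl.state()['t'],ctrl.state()['eef_pos'],ctrl.state()['qpos'].round(2))
D['scene']=snap('scene','sceneb');D['side']=snap('side','sideb')
pickle.dump(D,open('D.pkl','wb'))
```

```text
rackA 2.2083 [0.51976869 0.20065471 0.3597613 ] [-0.57  0.2   0.16  1.68 -0.03  1.26  1.18]
rackB 2.875 [0.59926925 0.20044078 0.36051812] [-0.52  0.34  0.19  1.5  -0.07  1.31  1.25]
mat 4.4917 [ 0.52037253 -0.1490792   0.41964786] [-0.13  0.14  0.39  1.63 -0.05  1.38  1.85]
```

View pics/rackA.png

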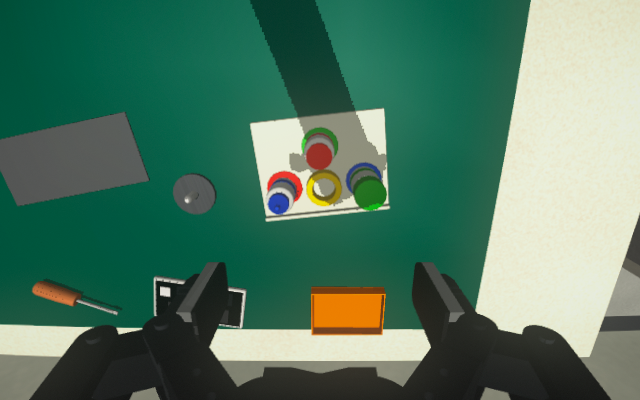

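View pics/rackB.png

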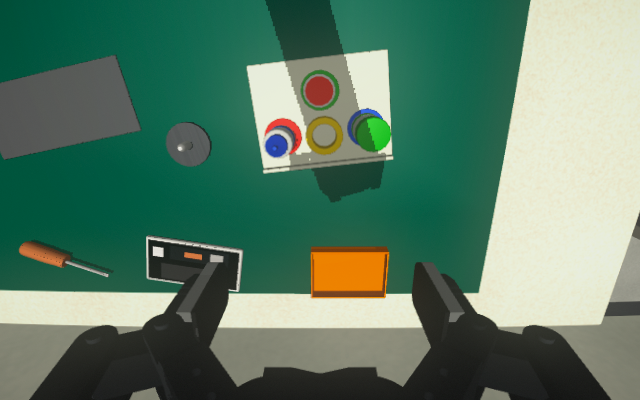

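View pics/mat.png

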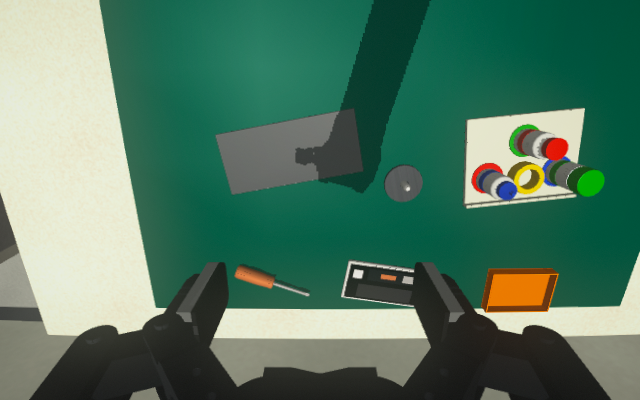

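Run:
```python
from h import *
import pickle
D=pickle.load(open('D.pkl','rb'))
a=D['rackA'][1][100:230,240:400];b=D['rackB'][1][45:175,240:400]
cv2.imwrite('pics/zoom1.png',cv2.resize(np.hstack([a,b]),None,fx=2.5,fy=2.5,interpolation=cv2.INTER_NEAREST))
```

```text
(no output)
```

View pics/zoom1.png

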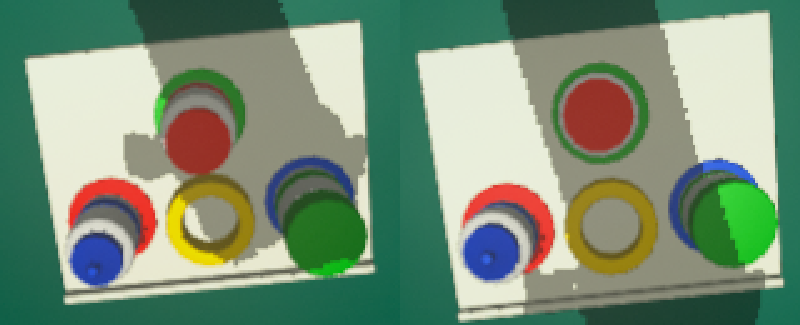

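```bash
cat > meas.py <<'E'
from h import *
def cmask(im,c):
    h=cv2.cvtColor(im,cv2.COLOR_BGR2HSV);H,S,V=cv2.split(h)
    m={'red':((H<6)|(H>174))&(S>140)&(V>80),'blue':(H>105)&(H<128)&(S>130)&(V>60),
       'green':(H>54)&(H<66)&(S>150)&(V>60),'yellow':(H>20)&(H<33)&(S>150)&(V>70)}[c]
    return m.astype(np.uint8)*255
def comps(mask,roi,amin=30):
    z=np.zeros_like(mask);x0,y0,x1,y1=roi;z[y0:y1,x0:x1]=mask[y0:y1,x0:x1]
    return [c for c in sorted(cv2.findContours(z,cv2.RETR_EXTERNAL,cv2.CHAIN_APPROX_NONE)[0],key=cv2.contourArea,reverse=True) if cv2.contourArea(c)>amin]
def circ(m,c,z):
    p=onplane(m,c.reshape(-1,2),z); (x,y),r=cv2.minEnclosingCircle(p.astype(np.float32)); return round(x,4),round(y,4),round(r*1000,1)
def rectc(m,c,z):
    p=onplane(m,c.reshape(-1,2),z); (cx,cy),(w,h),a=cv2.minAreaRect((p*1000).astype(np.float32)); return cx,cy,w,h,a
E
python3 - <<'E'
from meas import *
import pickle
D=pickle.load(open('D.pkl','rb'))
for k,roi in [('rackA',(245,100,395,225)),('rackB',(240,45,400,178))]:
    m,im=D[k]
    for c,z in [('red',.093),('green',.091),('blue',.095),('yellow',.034)]:
        print(k,c,[(circ(m,q,z),cv2.boundingRect(q)) for q in comps(cmask(im,c),roi)])
    t={'rackA':[277.2,208.4],'rackB':[276.4,146.2]}[k]
    print('bluetip',onplane(m,[t],.098))
for k,roi in [('mat',(200,95,440,210)),('rackB',(155,110,225,175)),('rackA',(160,160,225,225))]:
    m,im=D[k]; h=cv2.cvtColor(im,cv2.COLOR_BGR2HSV); g=((h[...,1]<60)&(h[...,2]<125)).astype(np.uint8)*255
    for q in comps(g,roi,200)[:3]: print(k,'mat',np.round(rectc(m,q,.003),1),'disc',circ(m,q,.008))
E
```

```text
rackA red [((0.5207, 0.1977, 16.5), (307, 144, 25, 25)), ((0.5625, 0.1529, 22.8), (267, 171, 35, 31))]
rackA green [((0.5721, 0.2668, 22.4), (355, 178, 31, 33)), ((0.5076, 0.199, 22.4), (302, 128, 36, 27))]
rackA blue [((0.5839, 0.1441, 13.9), (268, 194, 21, 20)), ((0.5508, 0.2556, 22.4), (347, 163, 34, 29))]
rackA yellow [((0.5809, 0.2055, 28.1), (307, 170, 35, 36))]
bluetip [[0.58963269 0.14312625]]
rackB red [((0.521, 0.1981, 16.5), (306, 77, 27, 28)), ((0.5759, 0.1531, 22.9), (265, 119, 37, 35))]
rackB green [((0.5728, 0.2656, 21.5), (357, 117, 34, 35)), ((0.5202, 0.1989, 22.5), (302, 71, 37, 39))]
rackB blue [((0.5867, 0.1443, 14.0), (266, 135, 21, 22)), ((0.564, 0.2556, 22.5), (348, 109, 35, 35))]
rackB yellow [((0.5828, 0.2051, 26.8), (306, 117, 37, 38))]
bluetip [[0.5869287  0.14522788]]
mat mat [ 546.2 -202.   109.1  238.    10.6] disc (0.5453, -0.2014, 128.2)
mat mat [ 5.999e+02 -2.000e+00  6.490e+01  6.780e+01  1.000e-01] disc (0.5991, -0.0031, 33.9)
rackB mat [599.9  -4.3  66.5  66.9  84. ] disc (0.5987, -0.0017, 34.1)
rackA mat [600.6  -3.3  65.4  67.8  41.9] disc (0.5985, -0.0019, 34.1)
```

```bash
cat > ops.py <<'E'
from meas import *
RY=0.122; MY=0.185
MAT=np.array([.546,-.202]); my=np.array([-np.sin(MY),np.cos(MY)])
spots={'red':MAT-.078*my,'blue':MAT,'green':MAT+.078*my}
GZ=.021; UP=.17
def rep(t):
    s=ctrl.state(); print(t,'t',round(s['t'],2),'p',s['eef_pos'].round(4),'gap',round(s['finger_gap'],4),'F',s['force'].round(1))
def pick(xy,zb,yaw,open_=.07,gz=GZ,up=UP,effort=40):
    ctrl.set_gripper(open_)
    ctrl.goto([*xy,up],down(yaw)); 
    hit=ctrl.movel([*xy,zb+gz],vel=.12,guard=12); rep(f'down hit={hit}')
    ctrl.set_gripper(.0,effort); rep('gripped')
    ctrl.movel([*xy,up],vel=.12); rep('lifted')
def place(xy,zb,yaw,open_=.07,gz=GZ,up=UP):
    ctrl.goto([*xy,up],down(yaw))
    ctrl.movel([*xy,zb+gz+.012],vel=.15)
    hit=ctrl.movel([*xy,zb+gz+.0005],vel=.03,guard=4); rep(f'place hit={hit}')
    ctrl.sleep(.15)
    ctrl.set_gripper(open_); ctrl.movel([*xy,up],vel=.2); rep('up')
E
python3 - <<'E'
from ops import *
for n,p,y in [('r',(.521,.198,.034),RY+np.pi/2),('b',(.588,.1445,.034),RY),('m',(*spots['red'],.03),MY),('g',(.5725,.2665,.17),RY),('m3',(*spots['green'],.17),MY)]:
    q=ctrl.ik(p,down(y)); print(n,None if q is None else np.round(q,2))
pick((.521,.198),.013,RY+np.pi/2)
snap('scene','s1');snap('side','d1')
E
```

```text
r [-0.52  0.59  0.13  1.96 -0.13  0.6   1.38]
b [-0.53  0.67  0.31  1.85 -0.3   0.67  0.08]
m [ 0.06  0.73  0.48  1.81 -0.48  0.73  0.98]
g [-0.67  0.5   0.25  1.72 -0.15  0.94 -0.24]
m3 [-0.21  0.39  0.47  1.94 -0.23  0.87  0.57]
down hit=False t 7.76 p [0.5216 0.1982 0.0347] gap 0.07 F [-0.5 -0.6 -0.2]
gripped t 8.12 p [0.5214 0.1984 0.0349] gap 0.0409 F [-1.8 -0.1  6.4]
lifted t 9.41 p [0.5204 0.1978 0.1691] gap 0.041 F [-0.2 -0.9 -2.5]
```

View pics/s1.png

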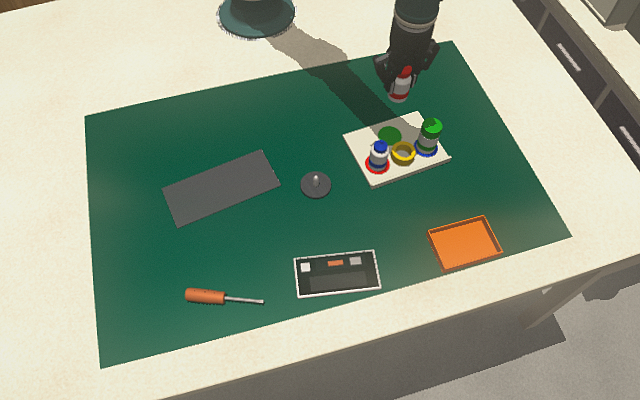

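The red bottle is held upright at (400,90) and the green pad is free at (390,135). Next I'll place it, then move blue.

Run:
```python
from ops import *
place(spots['red'],.003,MY)
pick((.588,.1445),.013,RY)
place(spots['blue'],.003,MY)
snap('scene','s2');snap('wrist','w2')
```

```text
place hit=True t 12.71 p [ 0.5606 -0.2785  0.025 ] gap 0.0411 F [-1.3 -0.3  5.4]
up t 14.13 p [ 0.5597 -0.278   0.1689] gap 0.0703 F [ 0.   0.9 -0.4]
down hit=False t 17.2 p [0.5887 0.1446 0.0348] gap 0.0697 F [-0.1  0.2 -0.2]
gripped t 17.58 p [0.5885 0.1447 0.0348] gap 0.0393 F [-2.3 -0.1  6.7]
lifted t 18.87 p [0.5874 0.1444 0.1691] gap 0.0389 F [-0.1 -0.4 -1.1]
place hit=True t 21.64 p [ 0.5462 -0.2018  0.0248] gap 0.0389 F [-0.8  0.3  4.1]
up t 23.07 p [ 0.5453 -0.2015  0.169 ] gap 0.0702 F [-0.6 -0.3 -0.5]
```

View pics/s2.png

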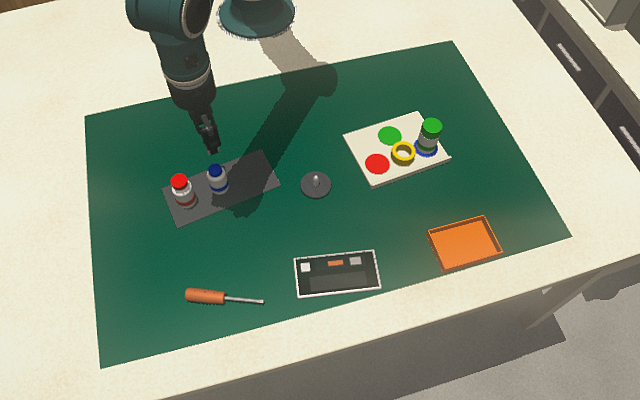

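Red (183,190) and blue (217,180) stand upright on the mat. Green is next, followed by a fresh look at the cleared rack.

Run:
```python
from ops import *
import pickle
pick((.5725,.2665),.013,RY)
place(spots['green'],.003,MY)
D={}
for k,p in [('rC',[.52,.2,.30]),('rD',[.62,.2,.30])]:
    ctrl.goto(p,down(np.pi/2)); ctrl.sleep(.25); D[k]=snap('wrist',k)
D['scene']=snap('scene','s3'); pickle.dump(D,open('D2.pkl','wb'))
for k in ['rC','rD']:
    m,im=D[k]
    lo=proj(m,[[.45,.09,.01],[.66,.33,.01],[.45,.33,.01],[.66,.09,.01]]); x0,y0=lo.min(0).astype(int);x1,y1=lo.max(0).astype(int)
    roi=(max(x0,0),max(y0,0),x1,y1)
    for c,z in [('red',.013),('green',.013),('blue',.013),('yellow',.034)]:
        print(k,c,[circ(m,q,z) for q in comps(cmask(im,c),roi,100)])
print(ctrl.state()['t'])
```

```text
down hit=False t 26.39 p [0.5731 0.2667 0.0348] gap 0.0703 F [ 0.4  0.3 -0.1]
gripped t 26.75 p [0.573  0.2668 0.0349] gap 0.0434 F [-1.8  0.5  5.5]
lifted t 28.03 p [0.5719 0.2663 0.1691] gap 0.0434 F [ 0.1 -0.6 -0.8]
place hit=True t 30.96 p [ 0.5318 -0.1251  0.0249] gap 0.043 F [-0.7 -0.2  5. ]
up t 32.37 p [ 0.5309 -0.1248  0.1691] gap 0.0701 F [ 0.2  0.8 -0.1]
rC red [(0.5874, 0.144, 27.4)]
rC green [(0.5208, 0.199, 26.9)]
rC blue [(0.5739, 0.2669, 27.3)]
rC yellow [(0.5804, 0.2048, 28.5)]
rD red [(0.5876, 0.1445, 27.5)]
rD green [(0.5214, 0.1987, 27.2)]
rD blue [(0.5738, 0.267, 27.2)]
rD yellow [(0.5831, 0.205, 26.6)]
34.8167
```

View pics/rC.png

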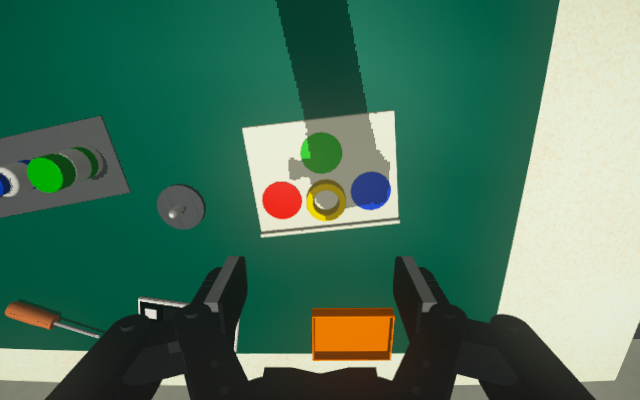

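View pics/s3.png

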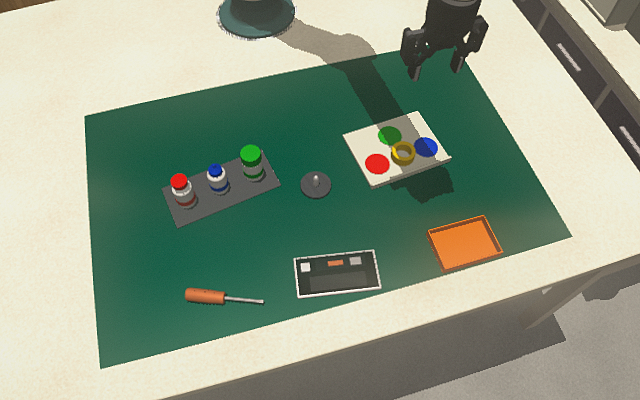

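Run:
```python
from ops import *
y=RY+np.radians(50)
print(ctrl.ik([.5815,.205,.013],down(y)), ctrl.ik([.6,-.002,.013],down(y)))
pick((.5815,.205),.010,y,open_=.068,gz=.003,up=.12,effort=30)
snap('scene','s4');snap('wrist','w4');snap('side','d4')
```

```text
[-0.79730321  0.76391039  0.55451536  1.8349485  -0.59037669  0.71324844
  1.08696072] [-0.46836759  0.74634844  0.56192593  1.87764354 -0.60217038  0.69276696
  1.4457894 ]
down hit=False t 36.84 p [0.5822 0.2051 0.0138] gap 0.0681 F [ 0.7  0.5 -0.5]
gripped t 37.12 p [0.5823 0.2054 0.0141] gap 0.0518 F [-0.7  0.8  6.6]
lifted t 38.17 p [0.5808 0.2049 0.1192] gap 0.0521 F [ 0.4 -0.5 -1. ]
```

View pics/w4.png

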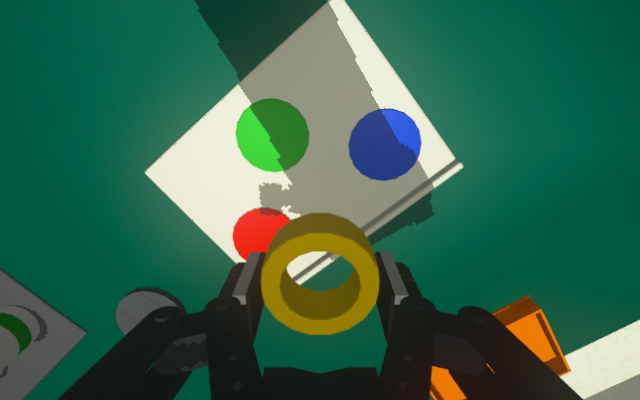

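View pics/s4.png

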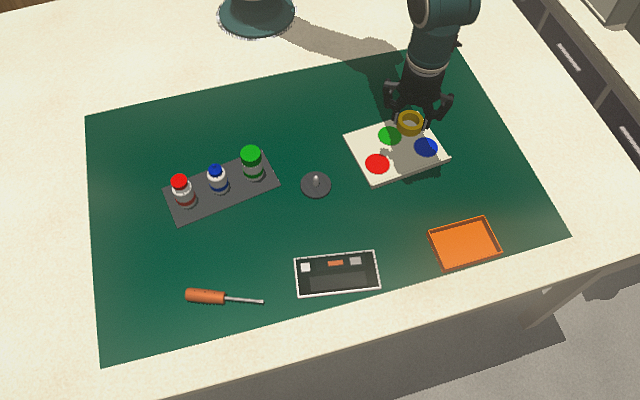

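Run:
```python
from ops import *
s=ctrl.state(); p=s['eef_pos']; m=ctrl.camera_model('wrist')
t=np.linspace(0,2*np.pi,60)
for r,dz in[(.027,.021),(.027,-.003),(.0175,.021)]:
    q=proj(m,np.c_[p[0]+r*np.cos(t),p[1]+r*np.sin(t),np.full(60,p[2]+dz)]); print(r,dz,q.min(0),q.max(0))
im=cv2.imread('pics/w4.png'); c=comps(cmask(im,'yellow'),(230,180,400,360))[0]; print(cv2.boundingRect(c))
S=(.5988,-.0020)
y=RY+np.radians(50)
ctrl.goto([*S,.12],down(y)); ctrl.movel([*S,.055],vel=.12)
snap('scene','s5');snap('wrist','w5');snap('side','d5'); rep('above')
```

```text
0.027 0.021 [259.68166693 230.23565437] [384.23536195 336.74908631]
0.027 -0.003 [268.01909193 209.17601175] [375.46172491 304.2125549 ]
0.0175 0.021 [281.63359906 251.10275928] [362.2757048  320.00019905]
(260, 214, 120, 121)
above t 40.0 p [ 0.5995 -0.002   0.0559] gap 0.0518 F [-0.6  0.3 -0.1]
```

View pics/w5.png

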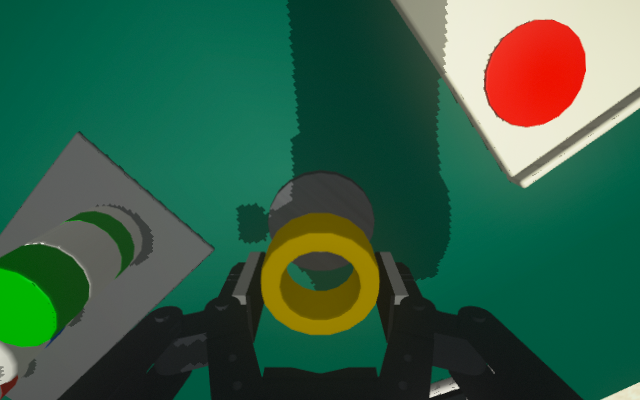

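Run:
```python
from ops import *
S=(.5988,-.0020)
print(ctrl.movel([*S,.030],vel=.06,guard=5)); rep('mid')
print(ctrl.movel([*S,.0115],vel=.03,guard=5)); rep('low')
snap('wrist','w6'); snap('side','d6')
```

```text
False
mid t 40.57 p [ 0.5987 -0.0022  0.0296] gap 0.0523 F [ 0.7  0.6 -1. ]
True
low t 41.15 p [ 0.5984 -0.0019  0.0121] gap 0.0519 F [-0.7 -0.   5.6]
```

View pics/w6.png

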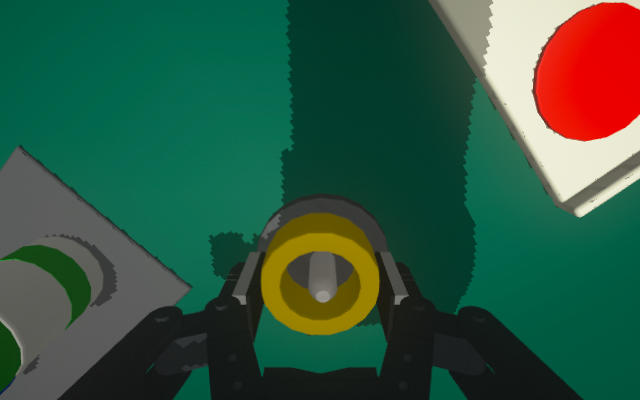

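The spindle tip shows inside the roll's hole at (322,296), and the roll is seated. Releasing now, then measuring the bottles on the mat.

Run:
```python
from ops import *
S=(.5988,-.0020)
ctrl.set_gripper(.068); ctrl.movel([*S,.15],vel=.2); rep('rel')
ctrl.goto([.55,-.1,.36],down(np.pi/2)); ctrl.sleep(.2)
m,im=snap('wrist','w7'); rep('v')
for c,z in [('red',.083),('green',.081),('blue',.085),('yellow',.032)]:
    print(c,[(circ(m,q,z),cv2.boundingRect(q)) for q in comps(cmask(im,c),(0,0,450,260))])
print(spots)
snap('scene','s7')
```

```text
rel t 42.4 p [ 0.598  -0.0017  0.149 ] gap 0.0683 F [ 0.3  0.4 -0.4]
v t 43.59 p [ 0.5499 -0.0991  0.3586] gap 0.0682 F [ 0.6 -0.4  0.7]
red [((0.5597, -0.2777, 18.7), (171, 150, 28, 26)), ((0.5447, -0.2501, 16.5), (196, 140, 19, 22))]
green [((0.5312, -0.1248, 22.2), (284, 123, 34, 34))]
blue [((0.544, -0.2005, 14.6), (231, 140, 22, 21))]
yellow [((0.5961, -0.0056, 29.4), (366, 160, 37, 38))]
{'red': array([ 0.56034783, -0.27866903]), 'blue': array([ 0.546, -0.202]), 'green': array([ 0.53165217, -0.12533097])}
```

View pics/w7.png

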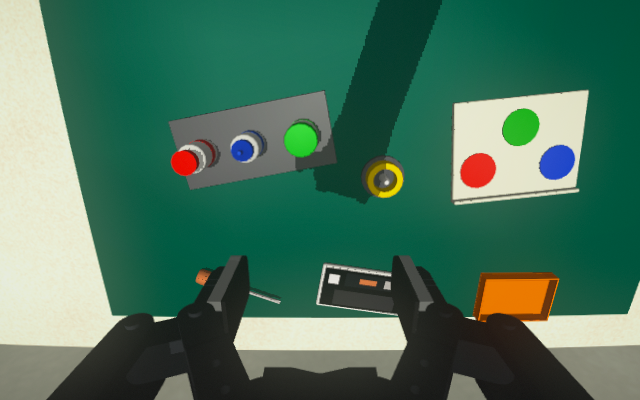

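The roll is around the spindle at (385,180), and the bottles are within 1–2 mm of where I set them. Now returning them.

Run:
```python
from ops import *
pads={'red':(.5875,.1443),'blue':(.5738,.267),'green':(.5211,.1989)}
src={'red':(.560,-.2783),'blue':(.5455,-.2015),'green':(.5314,-.125)}
for b in ['red','blue','green']:
    print(b); pick(src[b],.003,MY); place(pads[b],.013,RY)
ctrl.goto([.57,.1,.36],down(np.pi/2)); ctrl.sleep(.3)
m,im=snap('wrist','w8'); rep('v')
for c,z in [('red',.093),('green',.091),('blue',.095),('yellow',.032)]:
    print(c,[circ(m,q,z) for q in comps(cmask(im,c),(150,0,500,260))])
snap('scene','s8')
```

```text
red
down hit=False t 46.24 p [ 0.5606 -0.2786  0.0248] gap 0.0701 F [-0.8 -0.3  1.4]
gripped t 46.61 p [ 0.5606 -0.2784  0.0248] gap 0.0412 F [-0.2  0.9  4.9]
lifted t 47.98 p [ 0.5595 -0.278   0.1691] gap 0.0411 F [ 0.1 -0.5 -0.9]
place hit=True t 50.92 p [0.5875 0.1447 0.0348] gap 0.041 F [-1.  -0.1  4.8]
up t 52.3 p [0.5866 0.1445 0.169 ] gap 0.0701 F [-0.2  0.1 -1. ]
blue
down hit=False t 55.19 p [ 0.546  -0.2017  0.0247] gap 0.0699 F [ 0.6  0.6 -0.1]
gripped t 55.58 p [ 0.546  -0.2015  0.0247] gap 0.039 F [0.4 1.7 6.2]
lifted t 56.94 p [ 0.545  -0.2013  0.1692] gap 0.0389 F [ 0.3  1.2 -0.9]
place hit=True t 60.05 p [0.5737 0.2673 0.0348] gap 0.0389 F [-0.9 -1.4  5.2]
up t 61.44 p [0.5729 0.2671 0.1689] gap 0.0702 F [-0.2 -0.2 -0.7]
green
down hit=False t 64.49 p [ 0.5319 -0.1251  0.0246] gap 0.0701 F [-0.8 -0.2 -0.6]
gripped t 64.85 p [ 0.5318 -0.1249  0.0247] gap 0.0431 F [-1.3  0.5  5.5]
lifted t 66.22 p [ 0.5309 -0.1248  0.1693] gap 0.0434 F [-0.6  0.8 -1.4]
place hit=True t 68.84 p [0.521  0.1993 0.0348] gap 0.0431 F [-0.5  0.   4.8]
up t 70.2 p [0.5202 0.199  0.169 ] gap 0.0704 F [-0.1  0.1 -0.3]
v t 71.74 p [0.5699 0.1004 0.3596] gap 0.0701 F [-0.6  1.2  0.4]
red [(0.5869, 0.1431, 17.0), (0.5711, 0.1364, 22.8)]
green [(0.5175, 0.1898, 29.8)]
blue [(0.5706, 0.2589, 14.4), (0.5589, 0.2381, 22.6)]
yellow [(0.5978, -0.0008, 29.1)]
```

View pics/w8.png

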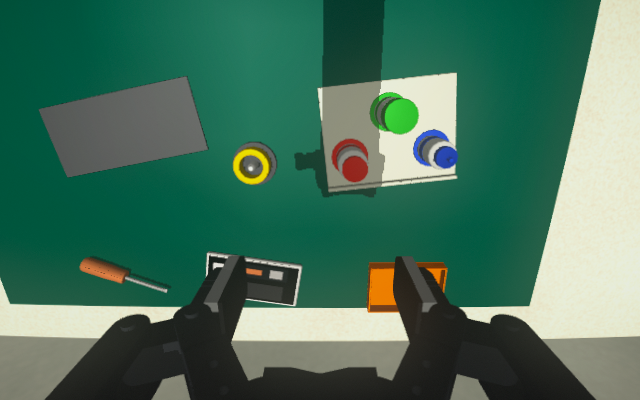

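View pics/s8.png

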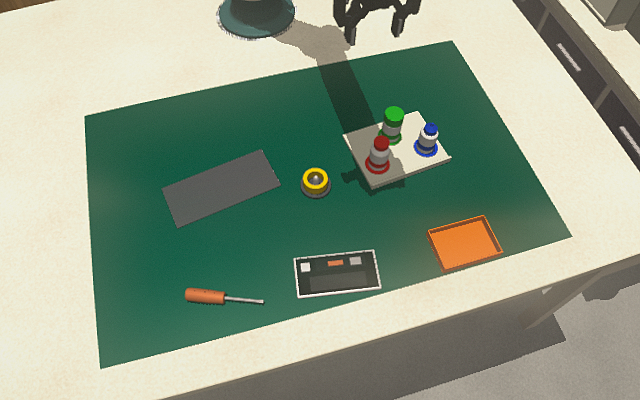

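All bottles look upright on their own pads, and the roll is on the stand at (315,181). The blue reading is off because this view is oblique, so I'll take one overhead check of the rack before handing in.

Run:
```python
from ops import *
ctrl.goto([.60,.2,.36],down(np.pi/2)); ctrl.sleep(.3)
m,im=snap('wrist','w9'); rep('v')
for c,z in [('red',.093),('green',.091),('blue',.095)]:
    print(c,[circ(m,q,z) for q in comps(cmask(im,c),(230,30,420,180))])
cv2.imwrite('pics/w9z.png',cv2.resize(im[40:185,150:410],None,fx=3,fy=3,interpolation=cv2.INTER_NEAREST))
```

```text
v t 72.64 p [0.6001 0.1991 0.3604] gap 0.0702 F [-0.5  1.   0.4]
red [(0.5874, 0.1438, 16.8), (0.5755, 0.1533, 22.7)]
green [(0.5207, 0.1986, 22.6)]
blue [(0.572, 0.2623, 13.9), (0.5643, 0.2554, 22.6)]
```

View pics/w9z.png

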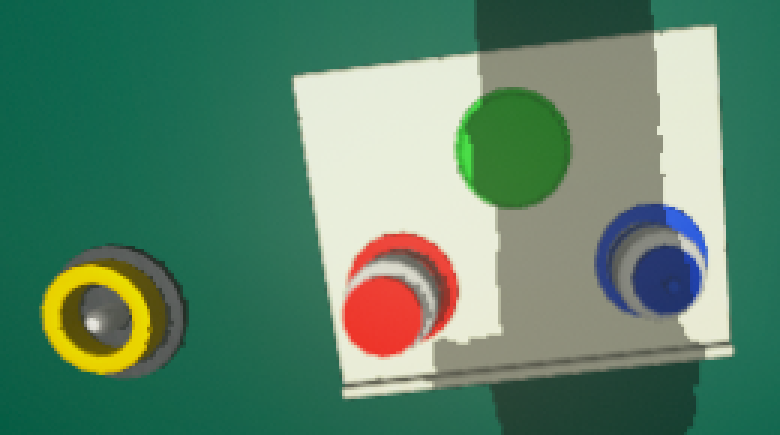

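Run:
```python
from ops import *
m=ctrl.camera_model('wrist'); print(onplane(m,[[374.7,135.7]],.098))
print(ctrl.hand_in(), ctrl.state()['t'])
```

```text
[[0.57499559 0.26532799]]
the job is handed in; nothing more can be done
the job is handed in; nothing more can be done
```

I finished the job in the order you asked and handed it in at about 73 s on the robot's clock. All three bottles went to the side mat, the tape went over the spindle, and each bottle then went back to the pad of its own colour. The handset was never touched.

**Bottles:** in the last overhead view all three stood upright. Red and green measured within 1 mm of their pad centres. Blue's nozzle tip measured about 2 mm from its pad centre. A coarser reading from the outline of blue's nozzle was about 5 mm off. I put that down to the assumed height at an oblique angle, because its grip and placing position agreed with the pad centre.

**Tape:** it sits around the spindle, and contact was felt at the disc's height when I lowered it. It looked flat in the last wrist view. I did not measure how level it is.

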